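# Pin the swing arm into the strip bender

## Task

Put the hand strip bender back together: slide the eye of the loose swing arm fully home into the slot of the bender's clevis, then take the thick pivot pin from the wooden pin block and thread it down through the clevis's nose, the arm's eye and the base plate. Press the pin past its spring catch until its collar sits flush on the nose, and let go. Work by feel and do not force anything, and leave the short pin, the loupe and the pliers alone.

Things in the scene. Friction and masses are not known exactly. Their poses are not given: they have to be found in the camera images.
- bender: Strip bender bolted to the bench (fixed, rigid). Origin: pivot axis at bench height; x into the clevis, z up. Deck top 32 mm up, 80 mm wide, x -95 to 50 mm. Slot 32 to 48 mm up, open to -x, closing in a V to its end wall at x 17 mm: an eye pushed in centres to 1 mm. Round nose over it, 34 mm across, top 60 mm up. Clamp post 60 mm high at x -36 to -22, y 25 to 39 mm, its screw to x -51.
- bender_ball (a joint): Spring ball in the bender's deck hole, 26 mm up, on the -y side; 0 = out (catching), up to 0.0045 m = pushed back. The pin's weight does not pass it: it takes 5 to 15 N to push the pin past, from about 16 to 4 mm above home; then the ball drops into the pin's groove and the pin goes home easily. The bender takes no harm up to 50 N on it in all.
- swing_arm: Loose flat steel arm, 0.26 to 0.49 kg, lying on the bench: bar 24 mm wide, 12 mm thick. Origin: axis of the eye (32 mm outside, 14.5 mm hole) at the underside; x points from the grip to the eye, z up. Along -x: roller at 31 mm (20 mm across, top 31 mm up), bare bar from 45 to 112 mm, black grip from 114 to 200 mm (28 mm wide). Centre of mass at about 67 mm.
- pivot_pin: The thick pin, 0.10 to 0.18 kg, upright and loose in the block; fits the 13.5 mm holes in the bender's nose and deck (each 12 mm thick, hollow below). Origin: axis at the collar's underside, z up. Shank 12 mm thick, 48 mm long, its end chamfered to 10 mm over 2.5 mm. Collar 20 mm across; hexagon head 22 mm across flats from 8 to 32 mm up, a flat facing its x. Home: origin 60 mm above the bench.
- short_pin: A shorter, thinner pin (shank 10 mm by 36 mm; round knurled knob 18 mm across, 14 mm high) in the block's other hole; not needed, leave it. Origin: at its collar's underside.
- pin_block: Fixed hardwood block, 50 x 108 mm, 56 mm high, with two 15 mm through holes 64 mm apart along its y axis; each pin hangs by its collar on the block's top. Which pin is in which hole changes. Origin: centre of the underside.
- loupe: Folding loupe, 62 x 30 x 16 mm, lying loose on the bench beside the bender; leave it. Origin: centre of the underside.
- plier_flat: Flat pliers, 139 x 48 x 13 mm, lying loose to the left of the swing arm and the block; leave them. Origin: centre of the underside.
There are look-alikes about, which are no part of the job. What is shaped like the pivot_pin but orange or red is not meant.

How it is judged:
On the way, in this order (a step that is already met when the one before it is completed fails the run):
1. the arm's eye is home in the clevis slot, the arm lying flat on the deck (horizontal distance between swing_arm and bender below 0.005 m and z of swing_arm in the frame of bender between 0.029 and 0.036 m and angle between swing_arm's own z axis and vertical below 0.09 rad and angle between the x axis of swing_arm and the x axis of bender, either way round below 0.55 rad), for 0.2 s.
2. the pin has passed through the nose and the eye into the deck plate's hole (horizontal distance between each of swing_arm, pivot_pin and bender below 0.005 m and z of swing_arm in the frame of bender between 0.029 and 0.036 m and angle between swing_arm's own z axis and vertical below 0.09 rad and z of pivot_pin in the frame of bender below 0.077 m and angle between the z axis of pivot_pin and the z axis of bender, either way round below 0.1 rad), for 0.2 s.
At the end, for the whole second after the job is handed in: Arm flat on the deck (underside 29 to 36 mm up, tilt under 0.09 rad), eye within 5 mm of the pivot axis; pivot pin through all three holes, collar on the nose (origin 57 to 62 mm up, within 3 mm of the axis and 0.06 rad of upright); both let go and at rest (horizontal distance between swing_arm and bender below 0.005 m and z of swing_arm in the frame of bender between 0.029 and 0.036 m and angle between swing_arm's own z axis and vertical below 0.09 rad and z of pivot_pin in the frame of bender between 0.057 and 0.062 m and horizontal distance between pivot_pin and bender below 0.003 m and angle between the z axis of pivot_pin and the z axis of bender, either way round below 0.06 rad and linear speed of each of pivot_pin, swing_arm below 0.02 m/s); the robot touches nothing.
It fails at once if the bender is forced: more than 50 N on it (contact force between bender and anything else above 50 N).
It fails at once if the short pin is pulled out or knocked (moved over 20 mm) (distance of short_pin from where it was at the start of the episode above 0.02 m).
It fails at once if the loupe is moved over 25 mm (distance of loupe from where it was at the start of the episode above 0.025 m).
It fails at once if the pliers are moved over 25 mm (distance of plier_flat from where it was at the start of the episode above 0.025 m).
It also fails if it takes over 72 s, if anything falls off the work surface, if the arm or the gripper's body presses on something with over 40 N, if the wrist force passes 120 N, or if a joint passes its speed limit or range.

## Robot

A 7-joint arm with a two-finger parallel gripper is mounted at the origin on a cart in front of the work surface, level with it; the furniture and walls round the work are solid. World frame = base frame: x ahead of the robot, y to its left, z up, the work surface at z = 0. Lengths are in m, angles in rad, forces in N, time in s.
With the tool pointing down it reaches from about 0.4 to 0.85 m from the base axis. Payload 4.5 kg.
Tool frame: the origin (TCP) lies where the fingers leave the gripper's body, on its centre line; the fingertips stand 64 mm ahead of it and the grasp point (between the pads) lies 45 mm ahead of it; z points along the fingers, y is the line along which they close (so a half turn about z gives the same grasp; the last joint's range is limited). The gripper opens to 88 mm and grips with 3 to 60 N. Pads are 18 mm wide; open, the fingers measure 123 mm over their backs; the gripper's body (75 mm by 187 mm) begins 45 mm behind the grasp point.
Start: joints at [-1.203, 0.689, -0.195, 1.565, 0.157, 0.902, -0.215], TCP at [0.205, 0.591, 0.303] pointing down, gripper open.
Joint ranges: [-3.01, 3.01], [-0.46, 2.08], [-1.47, 1.51], [0.13, 2.56], [-1, 4.14], [0.04, 2.09], [-2.66, 2.66]. Speed limits (rad/s): [2.57, 2.57, 3.14, 3.14, 3.14, 3.14, 3.14].

## Interface

Orientations are given as a unit quaternion [x, y, z, w].
In Python, from plant import r gives the robot as it stands.
- The arm moves only by the tool play_rows, never from a script. Its arguments are lists of equal length, an entry for each row: "translation": the shift along the tool's x, y, z in m, a list of three; "delta_rot": the turn, a rotation vector about the tool's x, y, z in degrees, a list of three; "grip": the opening, from -1 (shut) to 1 (fully open). In form: {"translation": [[x, y, z], ...], "delta_rot": [[rx, ry, rz], ...], "grip": [grip, ...]}. A call has 1 to 20 rows; each row shifts and turns the commanded pose from where the row before left it, along the tool's axes as they then stand; what a row does not reach is not made up. A row lasts 1/8 s, in which the tool goes at most 62.5 mm and 10.7 degrees, less where a joint would pass 70% of its speed; a pose out of reach is approached as far as the arm can. A call with a gripper value outside its range is refused whole. The fingers move at their own pace and stop on an object; "squeeze" is the grip in N (left out, the last holds). Time passes only in rows, so rows that do not move let the fingers close. It gives the time, the measured TCP pose, the force, the opening and the grip force at its end, in the units of the state.
- r.get_state(): the state, without advancing time (a new reading comes with each control period).
- r.snapshot(name): name is "side" or "top" or "wrist"; returns the picture (420x560x3 uint8, blue, green, red); there is no depth.
- r.get_calibration(name): a dict with "intrinsics" (3x3 intrinsics, pixels), "k1" (the pictures are not rectified: a ray, as slopes to the right and down, at radius r is drawn at 1 + k1 r^2 times it, then the intrinsics apply), "eye" and "rotation" of the camera in the world. Camera axes: x right, y up, looking along -z (the intrinsics and any distortion apply to the point x, -y, -z); pixel columns grow to the right and rows downward; lengths in m; the calibration is good to about 2 mm. A picture is of the moment at which its call begins: read the wrist's pose just before it. get_calibration takes no time and is no camera call; for the wrist camera it gives the pose at the moment of the call.
- r.finish_job(): hands the job in; it is judged then, once.
Trained networks look in the newest picture that a camera, given by its name, has taken for a name from the list of things; names that differ only in an ending like _2 or _b are one class to them, and where a whole thing is asked for, a point or a joint stands for the part that bears it (a point fixed in the world has none). Each returns a list of dicts, best first, with "confidence" (0 to 1); they miss things now and then, are a little off and sometimes report something else, mostly with a low value. They report only what shows in the picture. A call takes as long as a camera call. They do not tell look-alikes from the thing itself.
- r.look_for(camera, target): "point" ([x, y, z] in m, in world coordinates, good to about 4 mm: the middle of the surface that is visible of it).
- r.silhouettes(camera, target): "pixels" (420x560 bool, what is visible of it).
The state is a dict: "clock": time; "q": joint angles; "qd": joint speeds; "joint_torque": joint torques, N m; "tool_pos": TCP position; "eef_rot": TCP orientation; "contact_force": force on the tool from outside, world axes, zero at the start; "moment": the same for the moment, N m; "opening": opening from 0.0 (shut) to 1.0 (fully open); "finger_force": force on a finger pad.
Only numpy, scipy, OpenCV 4.12 (cv2) and the standard library are available. Lean on these libraries where they do the work, as an engineer would, in place of code of your own. Each camera call takes 0.05 s, during which the arm holds its last target. There are 200 camera calls.

## Working session

There is one attempt and no reset: what is moved stays moved. The work goes in short steps, Python scripts to look and compute and a tool call to move; the robot and the scene stay as the last step left them, time stands still between calls to the robot, and variables do not carry over. Pictures are saved under pics/ and viewed, at most 10 in all, crops included, and the job is handed in when it is done.

Besides the shell and the picture viewer there is one more tool, called by a JSON object that holds its "fn" and its "kwargs", one argument or row to a line. play_rows: Moves the arm, as the interface text tells. Its arguments: {"type":"object","properties":{"translation":{"type":"array","items":{"type":"array","items":{"type":"number"}}},"delta_rot":{"type":"array","items":{"type":"array","items":{"type":"number"}}},"grip":{"type":"array","items":{"type":"number"}},"squeeze":{"type":"number"}},"required":["translation","delta_rot","grip"]}

```bash
ls; mkdir -p pics; python3 - <<'E'
from plant import r
import cv2,numpy as np
s=r.get_state();print({k:np.round(v,3) for k,v in s.items()})
for c in ['top','side']:
    im=r.snapshot(c);cv2.imwrite(f'pics/{c}0.png',im)
    k=r.get_calibration(c);print(c,k)
    for t in ['bender','swing_arm','pivot_pin','short_pin','pin_block','loupe','plier_flat']:
        print(t,[(np.round(d['point'],3).tolist(),round(d['confidence'],2)) for d in r.look_for(c,t)][:3])
E
```

```text
pics
{'clock': np.float64(0.0), 'q': array([-1.203,  0.69 , -0.195,  1.566,  0.157,  0.903, -0.215]), 'qd': array([ 0.   ,  0.   , -0.001,  0.   ,  0.001, -0.   , -0.001]), 'joint_torque': array([ 0.0000e+00, -5.2755e+01, -1.2670e+00, -1.5342e+01, -5.3000e-02,
        7.0000e-03,  0.0000e+00]), 'tool_pos': array([0.205, 0.59 , 0.302]), 'eef_rot': array([ 0.166,  0.986, -0.001, -0.   ]), 'contact_force': array([-0.062, -0.159,  0.456]), 'moment': array([ 0.026,  0.039, -0.02 ]), 'finger_force': np.float64(0.0), 'opening': np.float64(1.0)}
top {'intrinsics': array([[395.33976576,   0.        , 279.97659864],
       [  0.        , 395.33976576, 206.17345611],
       [  0.        ,   0.        ,   1.        ]]), 'k1': -0.011176658269885927, 'eye': array([0.37874527, 0.24316292, 0.89554002]), 'rotation': array([ 0.06069817, -0.04339954, -0.69941595,  0.71080907])}
bender [([0.55, 0.062, 0.035], 0.74)]
swing_arm [([0.482, 0.218, 0.015], 0.77)]
pivot_pin [([0.424, 0.324, 0.081], 0.44)]
short_pin [([0.505, 0.367, 0.073], 0.54)]
pin_block [([0.513, 0.34, 0.059], 0.87)]
loupe [([0.61, 0.212, 0.014], 0.73)]
plier_flat [([0.462, 0.467, 0.014], 0.94)]
side {'intrinsics': array([[485.96705261,   0.        , 280.45776963],
       [  0.        , 485.96705261, 211.70306209],
       [  0.        ,   0.        ,   1.        ]]), 'k1': 0.002110713335230313, 'eye': array([ 0.43200533, -0.54685446,  0.53696033]), 'rotation': array([ 0.50173313, -0.0297933 , -0.04019192,  0.86357445])}
bender [([0.561, 0.049, 0.034], 0.86)]
swing_arm [([0.462, 0.203, 0.01], 0.58)]
pivot_pin [([0.378, 0.388, 0.058], 0.86), ([0.419, 0.324, 0.062], 0.55), ([0.527, 0.3, 0.074], 0.47)]
short_pin []
pin_block [([0.514, 0.288, 0.04], 0.87)]
loupe [([0.608, 0.198, 0.011], 0.77)]
plier_flat [([0.45, 0.48, 0.011], 0.79)]
```

View pics/top0.png

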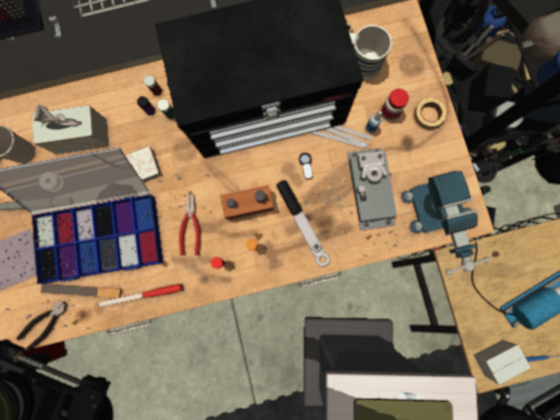

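View pics/side0.png

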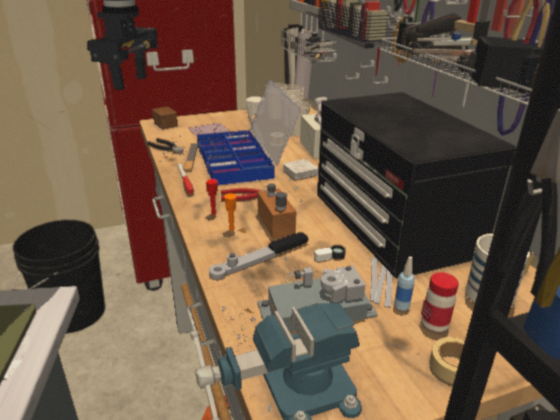

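The top view shows the arm's eye at about (322,258) and its grip at (285,190). The bender's nose is at (375,170), with the deck running down to (376,222). The block's pins are at (235,202) and (260,197). The orange and red decoys stand off the block at (252,243) and (217,263). The side view agrees, and the pin nearer the camera, on the -y side, looks larger. Next I'll measure these.

```bash
cat > h.py <<'E'
from plant import r
import cv2,numpy as np
from scipy.spatial.transform import Rotation as R
def cal(c): 
    k=r.get_calibration(c); return k['intrinsics'],k['k1'],np.array(k['eye']),R.from_quat(k['rotation']).as_matrix()
def plane(C,px,z):
    K,k1,e,M=C; px=np.atleast_2d(px).astype(float)
    d=np.c_[(px[:,0]-K[0,2])/K[0,0],(px[:,1]-K[1,2])/K[1,1]]; u=d.copy()
    for _ in range(8): u=d/(1+k1*(u**2).sum(1,keepdims=True))
    D=np.c_[u[:,0],-u[:,1],-np.ones(len(u))]@M.T
    return e+D*((z-e[2])/D[:,2])[:,None]
def proj(C,P):
    K,k1,e,M=C; p=(np.atleast_2d(P)-e)@M; u=np.c_[p[:,0]/-p[:,2],p[:,1]/p[:,2]]
    u=u*(1+k1*(u**2).sum(1,keepdims=True)); return u*[K[0,0],K[1,1]]+[K[0,2],K[1,2]]
def rect(m):
    n,l,s,_=cv2.connectedComponentsWithStats(m.astype(np.uint8)); i=1+np.argmax(s[1:,4])
    c=cv2.findContours((l==i).astype(np.uint8),cv2.RETR_EXTERNAL,cv2.CHAIN_APPROX_NONE)[0]
    return max(c,key=len)[:,0]
E
python3 - <<'E'
from h import *
im=r.snapshot('top');C=cal('top')
for t,z in [('swing_arm',.012),('bender',.032),('pin_block',.056),('pivot_pin',.08),('short_pin',.07),('loupe',.016),('plier_flat',.013)]:
    for d in r.silhouettes('top',t)[:3]:
        c=rect(d['pixels']);w=plane(C,c,z)[:,:2].astype(np.float32)
        (cx,cy),(a,b),an=cv2.minAreaRect(w*1000)
        print(t,round(d['confidence'],2),int(d['pixels'].sum()),'px',c.mean(0).round(1),'rect mm',round(cx,1),round(cy,1),round(a,1),round(b,1),round(an,1))
big=cv2.resize(im[130:280,170:410],None,fx=3.3,fy=3.3,interpolation=cv2.INTER_CUBIC)
cv2.imwrite('pics/topcrop.png',big)
E
```

```text
swing_arm 0.62 1178 px [302.  223.3] rect mm 473.4 216.5 214.1 31.8 28.3
swing_arm 0.56 1160 px [246.8 202.3] rect mm 516.8 342.1 63.3 115.4 13.3
bender 0.61 2975 px [371.3 189.5] rect mm 548.6 62.6 178.3 86.5 8.2
pin_block 0.62 1080 px [245.5 202.4] rect mm 509.8 339.5 57.5 108.6 12.3
pivot_pin 0.43 83 px [251.3 244.7] rect mm 419.0 321.5 18.5 18.7 1.0
short_pin 0.63 78 px [230.5 203.6] rect mm 505.3 369.6 19.5 19.2 2.0
loupe 0.5 236 px [305.5 165.4] rect mm 602.7 210.8 61.5 25.7 3.6
plier_flat 0.64 612 px [189.9 228.3] rect mm 464.6 470.4 135.5 49.7 2.7
plier_flat 0.37 226 px [305.3 165.6] rect mm 603.5 210.9 62.2 24.3 6.5
```

View pics/topcrop.png

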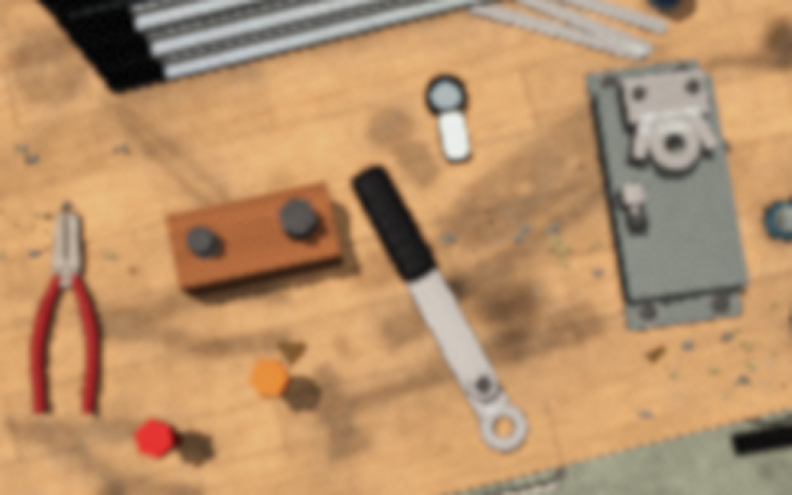

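```bash
python3 - <<'E'
from h import *
C=cal('top'); f=lambda u,v,z: plane(C,[170+u/3.3,130+v/3.3],z)[0].round(4)
print('eye',f(503,427,.012),'griptip',f(370,175,.02)); print('nose',f(676,143,.06),'pinhead',f(299,217,.088),'short',f(204,241,.07))
print('deckL',f(590,72,.032),f(628,300,.032),'deckR',f(708,62,.032),f(746,285,.032),'box corner',f(655,50,.0))
r.snapshot('side');S=cal('side')
for t in ['pivot_pin','bender','swing_arm']:
    for d in r.silhouettes('side',t)[:4]:
        c=rect(d['pixels']);print(t,round(d['confidence'],2),c.min(0),c.max(0))
E
```

```text
eye [0.3921 0.17   0.012 ] griptip [0.5615 0.2619 0.02  ]
nose [0.577  0.0617 0.06  ] pinhead [0.5197 0.3047 0.088 ] short [0.5064 0.3668 0.07  ]
deckL [0.6325 0.1131 0.032 ] [0.4767 0.0892 0.032 ] deckR [0.6404 0.033  0.032 ] [0.4879 0.0111 0.032 ] box corner [0.6585 0.0623 0.    ]
pivot_pin 0.75 [206 180] [216 213]
pivot_pin 0.59 [225 194] [235 229]
pivot_pin 0.53 [274 192] [286 209]
bender 0.84 [258 266] [376 330]
swing_arm 0.75 [209 232] [308 279]
swing_arm 0.68 [267 183] [275 195]
```

{"fn": "play_rows", "kwargs": {
  "translation": [
    [-0.0365, -0.0281, 0],
    [-0.0365, -0.0281, 0],
    [-0.0365, -0.0281, 0],
    [-0.0365, -0.0281, 0],
    [-0.0365, -0.0281, 0],
    [-0.0365, -0.0281, 0],
    [-0.0365, -0.0281, 0],
    [-0.0365, -0.0281, 0],
    [-0.0365, -0.0281, 0],
    [-0.0365, -0.0281, 0],
    [0, 0, 0],
    [0, 0, 0],
    [0, 0, 0],
    [0, 0, 0],
    [0, 0, 0],
    [0, 0, 0],
    [0, 0, 0],
    [0, 0, 0],
    [0, 0, 0],
    [0, 0, 0]
  ],
  "delta_rot": [
    [0, 0, 0],
    [0, 0, 0],
    [0, 0, 0],
    [0, 0, 0],
    [0, 0, 0],
    [0, 0, 0],
    [0, 0, 0],
    [0, 0, 0],
    [0, 0, 0],
    [0, 0, 0],
    [0, 0, 10],
    [0, 0, 10],
    [0, 0, 10],
    [0, 0, 10],
    [0, 0, 10],
    [0, 0, 10],
    [0, 0, 10],
    [0, 0, 10],
    [0, 0, 10],
    [0, 0, 10]
  ],
  "grip": [1, 1, 1, 1, 1, 1, 1, 1, 1, 1, 1, 1, 1, 1, 1, 1, 1, 1, 1, 1],
  "squeeze": 25
}}

```text
clock: 3.9
tool_pos: [0.4576, 0.2057, 0.3029]
eef_rot: [0.864, 0.504, 0.0, -0.0]
contact_force: [1.1, -0.7, -0.5]
opening: 0.998
finger_force: 0.0
```

{"fn": "play_rows", "kwargs": {
  "translation": [
    [0, 0, 0],
    [0, 0, 0],
    [0, 0, 0],
    [0, 0, 0],
    [0, 0, 0]
  ],
  "delta_rot": [
    [0, 0, 10],
    [0, 0, 10],
    [0, 0, 10],
    [0, 0, 2.4],
    [0, 0, 0]
  ],
  "grip": [1, 1, 1, 1, 1]
}}

```text
clock: 4.53
tool_pos: [0.4575, 0.2056, 0.3027]
eef_rot: [0.969, 0.247, 0.0, -0.0]
contact_force: [-0.4, 0.4, 0.0]
opening: 0.998
finger_force: 0.0
```

```bash
python3 - <<'E'
from h import *
s=r.get_state();print(s['clock'],s['q'].round(3),s['tool_pos'],s['contact_force'].round(2));M=R.from_quat(s['eef_rot']).as_matrix();print(M.round(4))
C=cal('wrist');print(C[0],C[1],C[2],C[3].round(3))
im=r.snapshot('wrist');cv2.imwrite('pics/w1.png',im)
E
```

```text
4.525 [-0.794  0.568  0.449  1.951 -0.37   0.702 -1.192] [0.45752343 0.20561217 0.30274108] [-0.38  0.38  0.04]
[[ 8.779e-01  4.789e-01  1.000e-04]
 [ 4.789e-01 -8.779e-01  1.000e-04]
 [ 1.000e-04 -0.000e+00 -1.000e+00]]
[[308.55602629   0.         286.14293475]
 [  0.         308.55602629 201.94712297]
 [  0.           0.           1.        ]] -0.005613171710011552 [0.52955647 0.24596173 0.38539641] [[ 0.478  0.832  0.281]
 [-0.878  0.453  0.153]
 [ 0.    -0.32   0.947]]
```

View pics/w1.png

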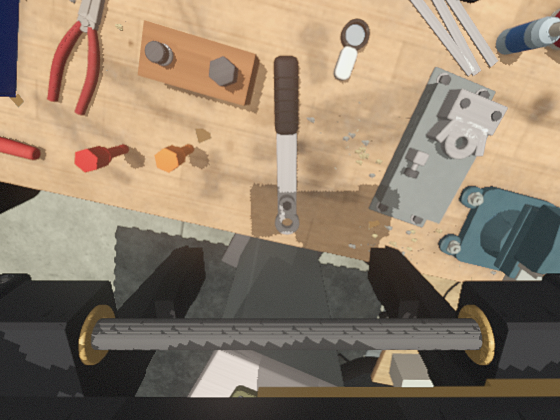

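The wrist view shows the arm's eye hole at (288,216), the bar running up to the grip top at (286,58), the nose hole at (459,143), the thick pin's hex head at (223,72) and the short knob at (157,52).

```bash
python3 - <<'E'
from h import *
C=cal('wrist'); f=lambda u,v,z: plane(C,[u,v],z)[0].round(4)
print('eye',f(287.5,216,.012),'nose',f(459,143,.06),'pin',f(223,72,.088),'short',f(157,52,.07))
a=f(287.5,160,.012);b=f(287,140,.012);g=f(286,66,.02);e=f(287.5,216,.012);print(a,b,g)
d=e-g;print(np.degrees(np.arctan2(d[1],d[0])))
im=cv2.imread('pics/w1.png')
for v in (150,170,185): print(v,im[v,265:312].mean(1).astype(int))
cv2.imwrite('pics/w1c.png',cv2.resize(np.hstack([im[190:240,260:320],im[115:165,425:485],im[45:95,195:255]]),None,fx=4.4,fy=4.4,interpolation=cv2.INTER_CUBIC))
E
```

```text
eye [0.4028 0.1748 0.012 ] nose [0.5769 0.0654 0.06  ] pin [0.5219 0.3057 0.088 ] short [0.5078 0.3705 0.07  ]
[0.4671 0.2099 0.012 ] [0.4881 0.222  0.012 ] [0.5584 0.2617 0.02  ]
-150.81737131917532
150 [169 168 166 166 165 165 166 163 160 159 160 171 192 204 205 205 203 201
 201 204 204 204 205 204 201 201 202 200 201 203 196 157  98 110 119 118
 120 119 122 125 132 136 140 140 142 144 148]
170 [184 186 186 186 185 183 181 181 182 179 180 175 179 202 203 202 201 200
 202 203 203 204 204 202 200 200 201 200 201 203 191 148 140 169 181 180
 176 170 167 165 159 154 147 140 136 134 133]
185 [107 103 101 102 103 102 103 106 106 106 108 115 162 201 201 200 197 198
 201 200 202 201 200 200 198 199 199 198 200 205 196 139 128 161 158 155
 153 151 151 145 143 141 139 138 134 132 132]
```

View pics/w1c.png

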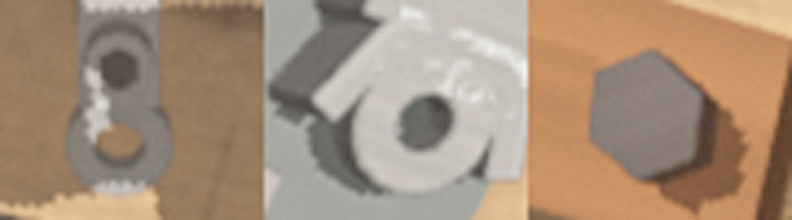

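The crop shows the eye hole at about (286.6,222), with the roller above it, the nose hole at (462,142.7) and the hex head centre at (222.7,71). The head's flats face roughly along image x.

```bash
python3 - <<'E'
from h import *
C=cal('wrist'); f=lambda u,v,z: plane(C,[u,v],z)[0].round(4)
print('eye',f(286.6,222,.012),'nose',f(462,142.7,.06),'pin',f(222.7,71.1,.088))
for v,l,rr in((150,276.2,296.2),(170,277.3,295.7),(185,276.7,295.8)): print(f(l,v,.012),f(rr,v,.012),(f(l,v,.012)+f(rr,v,.012))/2)
T=cal('top')
for z,p in ((.012,(322.4,259.4)),(.06,(374.8,173.3)),(.088,(260.6,195.8))): print(plane(T,p,z)[0].round(4))
S=cal('side')
print('side proj',proj(S,[[.393,.17,.012],[.577,.062,.06],[.5205,.305,.092]]).round(1))
E
```

```text
eye [0.3949 0.1718 0.012 ] nose [0.5787 0.0628 0.06  ] pin [0.5224 0.3063 0.088 ]
[0.4713 0.2278 0.012 ] [0.4829 0.2065 0.012 ] [0.4771  0.21715 0.012  ]
[0.4502 0.215  0.012 ] [0.4611 0.1951 0.012 ] [0.45565 0.20505 0.012  ]
[0.4329 0.2066 0.012 ] [0.4444 0.1856 0.012 ] [0.43865 0.1961  0.012  ]
[0.3921 0.1701 0.012 ]
[0.5771 0.0618 0.06  ]
[0.5197 0.3047 0.088 ]
side proj [[216.2 269.5]
 [329.7 279.6]
 [279.7 193. ]]
```

{"fn": "play_rows", "kwargs": {
  "translation": [
    [0.0033, 0, 0.04],
    [0, 0, 0.05],
    [0, 0, 0.05],
    [0, 0, 0.05],
    [0, 0, 0.03],
    [0, 0, 0.0155],
    [0, 0, 0],
    [0, 0, 0],
    [0, 0, 0],
    [0, 0, 0],
    [0, 0, 0],
    [0, 0, 0],
    [0, 0, 0]
  ],
  "delta_rot": [
    [0, 0, 0],
    [0, 0, 0],
    [0, 0, 0],
    [0, 0, 0],
    [0, 0, 0],
    [0, 0, 0],
    [0, 0, 0],
    [0, 0, 0],
    [0, 0, 0],
    [0, 0, 0],
    [0, 0, 0],
    [0, 0, 0],
    [0, 0, 0]
  ],
  "grip": [1, 1, 1, 1, 1, 1, 1, -1, -1, -1, -1, -1, -1],
  "squeeze": 40
}}

```text
clock: 6.2
tool_pos: [0.4604, 0.2071, 0.0672]
eef_rot: [0.969, 0.246, -0.0, -0.0]
contact_force: [0.0, 0.2, 0.7]
opening: 0.346
finger_force: 0.0
```

{"fn": "play_rows", "kwargs": {
  "translation": [
    [0, 0, 0],
    [0, 0, 0],
    [0, 0, 0],
    [0, 0, -0.03],
    [0, 0, -0.05],
    [0, 0, -0.05],
    [0, 0, -0.05],
    [0, 0, 0]
  ],
  "delta_rot": [
    [0, 0, 0],
    [0, 0, 0],
    [0, 0, 0],
    [0, 0, 0],
    [0, 0, 0],
    [0, 0, 0],
    [0, 0, 0],
    [0, 0, 0]
  ],
  "grip": [-1, -1, -1, -1, -1, -1, -1, -1]
}}

```text
clock: 7.2
tool_pos: [0.4618, 0.2075, 0.2498]
eef_rot: [0.969, 0.246, 0.003, -0.001]
contact_force: [0.3, 0.3, -3.5]
opening: 0.27
finger_force: 40.0
```

{"fn": "play_rows", "kwargs": {
  "translation": [
    [0, 0, 0],
    [0, 0, 0],
    [0, 0, 0],
    [0, 0, 0],
    [0, 0, 0],
    [0, 0, 0],
    [0, 0, 0],
    [0, 0, 0],
    [0, 0, 0],
    [0, 0, 0],
    [0, 0, 0],
    [0, 0, 0],
    [0, 0, 0],
    [0, 0, 0],
    [0, 0, 0],
    [0, 0, 0],
    [0, 0, 0],
    [0, 0, 0]
  ],
  "delta_rot": [
    [0, 0, -5],
    [0, 0, -9.5],
    [0, 0, -9.5],
    [0, 0, -9.5],
    [0, 0, -9.5],
    [0, 0, -9.5],
    [0, 0, -9.5],
    [0, 0, -9.5],
    [0, 0, -9.5],
    [0, 0, -9.5],
    [0, 0, -9.5],
    [0, 0, -9.5],
    [0, 0, -9.5],
    [0, 0, -9.5],
    [0, 0, -9.5],
    [0, 0, -9.5],
    [0, 0, -9.5],
    [0, 0, -2.8]
  ],
  "grip": [-1, -1, -1, -1, -1, -1, -1, -1, -1, -1, -1, -1, -1, -1, -1, -1, -1, -1]
}}

```text
clock: 9.45
tool_pos: [0.4593, 0.2065, 0.2456]
eef_rot: [-0.073, 0.997, 0.0, -0.002]
contact_force: [-0.0, -0.8, -4.2]
opening: 0.266
finger_force: 40.0
```

{"fn": "play_rows", "kwargs": {
  "translation": [
    [0.0077, -0.02, 0],
    [0.0077, -0.03, 0],
    [0.0077, -0.04, 0],
    [0.0077, -0.04, 0],
    [0, -0.03, 0],
    [0, 0, 0],
    [0, 0, 0]
  ],
  "delta_rot": [
    [0, 0, 0],
    [0, 0, 0],
    [0, 0, 0],
    [0, 0, 0],
    [0, 0, 0],
    [0, 0, 0],
    [0, 0, 0]
  ],
  "grip": [-1, -1, -1, -1, -1, -1, -1]
}}

```text
clock: 10.32
tool_pos: [0.4525, 0.0441, 0.2471]
eef_rot: [-0.071, 0.997, 0.0, -0.0]
contact_force: [0.1, -0.0, -4.3]
opening: 0.264
finger_force: 40.0
```

```bash
python3 - <<'E'
from h import *
s=r.get_state();print(s['clock'],s['q'].round(3),s['tool_pos'],s['contact_force'].round(2));M=R.from_quat(s['eef_rot']).as_matrix();print(M.round(4))
a=r.snapshot('top');b=r.snapshot('side')
cv2.imwrite('pics/c2.png',cv2.resize(np.vstack([a[120:270,290:450],b[210:360,220:380]]),None,fx=2,fy=2,interpolation=cv2.INTER_CUBIC))
a=a[120:270,290:450];b=b[200:350,200:360]
cv2.imwrite('pics/c2.png',cv2.resize(np.hstack([a,b]),None,fx=2.5,fy=2.5,interpolation=cv2.INTER_CUBIC))
E
```

```text
10.325 [ 0.076  0.595 -0.425  2.114  0.477  0.526  1.01 ] [0.45246446 0.04409313 0.24711882] [ 0.06 -0.02 -4.3 ]
[[-9.898e-01 -1.426e-01 -5.000e-04]
 [-1.426e-01  9.898e-01  4.000e-04]
 [ 5.000e-04  4.000e-04 -1.000e+00]]
```

View pics/c2.png

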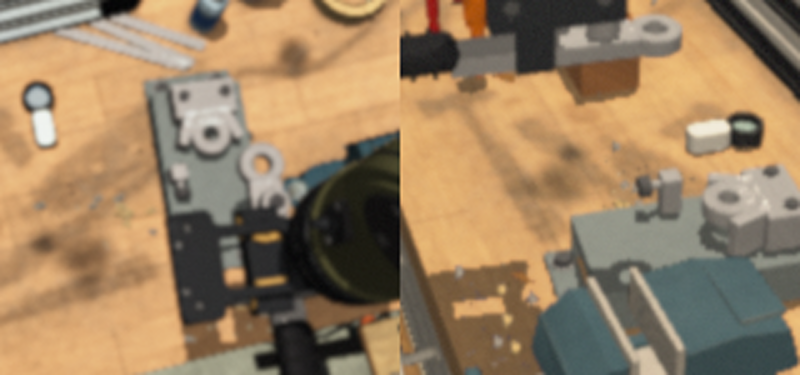

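The top crop shows the held arm's eye at (394.8,184.4) and the nose hole at (374.4,173.2). The side crop puts the eye at (302.8,214) and the nose at (331.2,278). The arm hangs level with its eye towards the clevis.

```bash
python3 - <<'E'
from h import *
from scipy.optimize import least_squares
T=cal('top');S=cal('side')
tri=lambda a,b:least_squares(lambda P:np.r_[proj(T,P)[0]-a,proj(S,P)[0]-b],[.55,.06,.1])
for a,b in (((394.8,184.4),(302.8,214)),((374.4,173.2),(331.2,278))):
    q=tri(a,b);print(q.x.round(4),q.fun.round(2))
print(plane(T,[394.8,184.4],.192),plane(T,[374.4,173.2],.06))
E
```

```text
[0.5276 0.0537 0.1877] [ 0.02 -0.53 -0.42  0.09]
[0.5786 0.063  0.0621] [ 0.05 -0.81 -0.59  0.14]
[[0.52573828 0.05491161 0.192     ]] [[0.57732701 0.06269021 0.06      ]]
```

{"fn": "play_rows", "kwargs": {
  "translation": [
    [0, 0, 0.03],
    [0, 0, 0.04],
    [0, 0, 0.04],
    [0, 0, 0.02],
    [0, 0, 0.01],
    [0, 0, 0.006],
    [0, 0, 0],
    [0, 0, 0]
  ],
  "delta_rot": [
    [0, 0, 0],
    [0, 0, 0],
    [0, 0, 0],
    [0, 0, 0],
    [0, 0, 0],
    [0, 0, 0],
    [0, 0, 0],
    [0, 0, 0]
  ],
  "grip": [-1, -1, -1, -1, -1, -1, -1, -1]
}}

```text
clock: 11.42
tool_pos: [0.4534, 0.0443, 0.1018]
eef_rot: [-0.072, 0.997, 0.0, 0.001]
contact_force: [0.5, 0.9, -5.0]
opening: 0.265
finger_force: 40.0
```

{"fn": "play_rows", "kwargs": {
  "translation": [
    [-0.01, 0, 0],
    [-0.01, 0, 0],
    [-0.005, 0, 0],
    [0, 0, 0]
  ],
  "delta_rot": [
    [0, 0, 0],
    [0, 0, 0],
    [0, 0, 0],
    [0, 0, 0]
  ],
  "grip": [-1, -1, -1, -1]
}}

```text
clock: 11.92
tool_pos: [0.4782, 0.0478, 0.1013]
eef_rot: [-0.072, 0.997, 0.0, 0.0]
contact_force: [-1.4, -0.4, -4.9]
opening: 0.265
finger_force: 40.0
```

{"fn": "play_rows", "kwargs": {
  "translation": [
    [-0.004, 0, 0],
    [-0.004, 0, 0],
    [-0.004, 0, 0],
    [0, 0, 0]
  ],
  "delta_rot": [
    [0, 0, 0],
    [0, 0, 0],
    [0, 0, 0],
    [0, 0, 0]
  ],
  "grip": [-1, -1, -1, -1]
}}

```text
clock: 12.42
tool_pos: [0.4901, 0.0497, 0.1012]
eef_rot: [-0.072, 0.997, 0.0, 0.0]
contact_force: [-0.8, -1.1, -4.4]
opening: 0.266
finger_force: 40.0
```

{"fn": "play_rows", "kwargs": {
  "translation": [
    [-0.003, 0, 0],
    [-0.003, 0, 0],
    [-0.002, 0, 0],
    [0, 0, 0]
  ],
  "delta_rot": [
    [0, 0, 0],
    [0, 0, 0],
    [0, 0, 0],
    [0, 0, 0]
  ],
  "grip": [-1, -1, -1, -1]
}}

```text
clock: 12.92
tool_pos: [0.4977, 0.0508, 0.1012]
eef_rot: [-0.072, 0.997, 0.0, 0.0]
contact_force: [-0.7, -0.1, -4.4]
opening: 0.268
finger_force: 40.0
```

{"fn": "play_rows", "kwargs": {
  "translation": [
    [-0.002, 0, 0],
    [-0.001, 0, 0],
    [0, 0, 0]
  ],
  "delta_rot": [
    [0, 0, 0],
    [0, 0, 0],
    [0, 0, 0]
  ],
  "grip": [-1, -1, -1]
}}

```text
clock: 13.3
tool_pos: [0.5006, 0.0512, 0.1012]
eef_rot: [-0.072, 0.997, 0.0, 0.0]
contact_force: [-0.3, 0.5, -3.6]
opening: 0.265
finger_force: 40.0
```

Remaining distance is about 3 mm. Continuing in 1 mm steps until contact.

{"fn": "play_rows", "kwargs": {
  "translation": [
    [-0.001, 0, 0],
    [-0.001, 0, 0],
    [0, 0, 0]
  ],
  "delta_rot": [
    [0, 0, 0],
    [0, 0, 0],
    [0, 0, 0]
  ],
  "grip": [-1, -1, -1]
}}

```text
clock: 13.68
tool_pos: [0.5026, 0.0515, 0.1012]
eef_rot: [-0.072, 0.997, 0.0, 0.0]
contact_force: [0.9, -0.1, -4.4]
opening: 0.265
finger_force: 40.0
```

{"fn": "play_rows", "kwargs": {
  "translation": [
    [-0.001, 0, 0],
    [-0.001, 0, 0],
    [0, 0, 0]
  ],
  "delta_rot": [
    [0, 0, 0],
    [0, 0, 0],
    [0, 0, 0]
  ],
  "grip": [-1, -1, -1]
}}

```text
clock: 14.05
tool_pos: [0.5046, 0.0518, 0.1012]
eef_rot: [-0.072, 0.997, 0.0, 0.0]
contact_force: [0.6, -0.1, -4.6]
opening: 0.266
finger_force: 40.0
```

{"fn": "play_rows", "kwargs": {
  "translation": [
    [-0.001, 0, 0],
    [-0.001, 0, 0],
    [0, 0, 0]
  ],
  "delta_rot": [
    [0, 0, 0],
    [0, 0, 0],
    [0, 0, 0]
  ],
  "grip": [-1, -1, -1]
}}

```text
clock: 14.42
tool_pos: [0.5063, 0.0521, 0.1011]
eef_rot: [-0.072, 0.997, 0.0, -0.0]
contact_force: [-0.9, 0.9, -4.4]
opening: 0.263
finger_force: 40.0
```

{"fn": "play_rows", "kwargs": {
  "translation": [
    [-0.001, 0, 0],
    [0, 0, 0]
  ],
  "delta_rot": [
    [0, 0, 0],
    [0, 0, 0]
  ],
  "grip": [-1, -1]
}}

```text
clock: 14.68
tool_pos: [0.5066, 0.0521, 0.101]
eef_rot: [-0.072, 0.997, -0.0, -0.001]
contact_force: [-3.3, 0.5, -3.9]
opening: 0.266
finger_force: 40.0
```

{"fn": "play_rows", "kwargs": {
  "translation": [
    [-0.001, 0, 0],
    [0, 0, 0]
  ],
  "delta_rot": [
    [0, 0, 0],
    [0, 0, 0]
  ],
  "grip": [-1, -1]
}}

```text
clock: 14.92
tool_pos: [0.5068, 0.0521, 0.1009]
eef_rot: [-0.072, 0.997, -0.0, -0.002]
contact_force: [-5.2, 0.3, -3.2]
opening: 0.263
finger_force: 40.0
```

{"fn": "play_rows", "kwargs": {
  "translation": [
    [0, 0, 0.001],
    [0, 0, 0.001],
    [0, 0, 0.001],
    [0, 0, 0]
  ],
  "delta_rot": [
    [0, 0, 0],
    [0, 0, 0],
    [0, 0, 0],
    [0, 0, 0]
  ],
  "grip": [-1, -1, -1, -1]
}}

```text
clock: 15.42
tool_pos: [0.5068, 0.0521, 0.0992]
eef_rot: [-0.072, 0.997, -0.001, -0.001]
contact_force: [-7.0, 0.0, 9.8]
opening: 0.262
finger_force: 40.0
```

{"fn": "play_rows", "kwargs": {
  "translation": [
    [0.001, 0, -0.0005],
    [0.0005, 0, -0.0005],
    [0, 0, 0],
    [0, 0, 0],
    [0, 0, 0],
    [0, 0, 0],
    [0, 0, 0]
  ],
  "delta_rot": [
    [0, 0, 0],
    [0, 0, 0],
    [0, 0, 0],
    [0, 0, 0],
    [0, 0, 0],
    [0, 0, 0],
    [0, 0, 0]
  ],
  "grip": [-1, -1, -0.2, 0, 0.2, 0.2, 0.2]
}}

```text
clock: 16.3
tool_pos: [0.5071, 0.0521, 0.0992]
eef_rot: [-0.072, 0.997, 0.0, 0.0]
contact_force: [-0.1, -0.5, -0.3]
opening: 0.6
finger_force: 0.0
```

{"fn": "play_rows", "kwargs": {
  "translation": [
    [0, 0, -0.01],
    [0, 0, -0.03],
    [0, 0, -0.05],
    [0.03, 0, -0.05],
    [0.03, 0, -0.01],
    [0, 0, 0]
  ],
  "delta_rot": [
    [0, 0, 0],
    [0, 0, 0],
    [0, 0, 0],
    [0, 0, 0],
    [0, 0, 0],
    [0, 0, 0]
  ],
  "grip": [0.2, 0.2, 0.2, 0.2, 0.2, 0.2]
}}

```text
clock: 17.05
tool_pos: [0.4459, 0.0428, 0.2506]
eef_rot: [-0.072, 0.997, -0.001, 0.0]
contact_force: [0.0, -0.3, 0.0]
opening: 0.601
finger_force: 0.0
```

```bash
python3 - <<'E'
from h import *
s=r.get_state();print(s['clock'],s['tool_pos'],s['eef_rot'].round(4),s['contact_force'].round(2))
a=r.snapshot('top');b=r.snapshot('side')
a=a[140:260,320:440];b=b[240:360,270:390]
cv2.imwrite('pics/c3.png',cv2.resize(np.hstack([a,b]),None,fx=3.3,fy=3.3,interpolation=cv2.INTER_CUBIC))
E
```

```text
17.05 [0.44594548 0.04277254 0.25064532] [-7.240e-02  9.974e-01 -6.000e-04  2.000e-04] [ 0.04 -0.3   0.04]
```

View pics/c3.png

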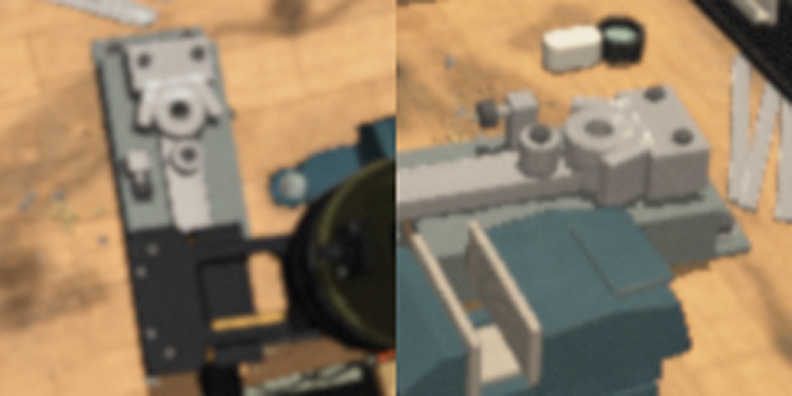

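The side crop shows the arm flat on the deck with its eye under the nose and the roller hard up against it. The nose hole sits at about (374.5,173) in the top picture. Before going to the pin I'll check clearance to the toolbox.

```bash
python3 - <<'E'
from h import *
T=cal('top')
for p in [(207,155),(270,137),(335,118),(355,100)]: print(p,plane(T,p,0)[0].round(3),plane(T,p,.02)[0].round(3))
print('boxtop',plane(T,(170,105),.2)[0].round(3),plane(T,(270,95),.2)[0].round(3),plane(T,(360,80),.2)[0].round(3))
E
```

```text
(207, 155) [0.63 0.44 0.  ] [0.625 0.435 0.02 ]
(270, 137) [0.676 0.293 0.   ] [0.669 0.292 0.02 ]
(335, 118) [0.724 0.14  0.   ] [0.716 0.142 0.02 ]
(355, 100) [0.769 0.092 0.   ] [0.761 0.096 0.02 ]
boxtop [0.67 0.47 0.2 ] [0.691 0.283 0.2  ] [0.721 0.116 0.2  ]
```

{"fn": "play_rows", "kwargs": {
  "translation": [
    [-0.0187, 0.0415, 0],
    [-0.0187, 0.0415, 0],
    [-0.0187, 0.0415, 0],
    [-0.0187, 0.0415, 0],
    [-0.0187, 0.0415, 0],
    [-0.0187, 0.0415, 0],
    [0, 0, 0],
    [0, 0, 0]
  ],
  "delta_rot": [
    [0, 0, 0],
    [0, 0, 0],
    [0, 0, 0],
    [0, 0, 0],
    [0, 0, 0],
    [0, 0, 0],
    [0, 0, 0],
    [0, 0, 0]
  ],
  "grip": [0, 0, 0, 0, 0, 0, 0, 0]
}}

```text
clock: 18.15
tool_pos: [0.523, 0.3054, 0.2482]
eef_rot: [-0.072, 0.997, -0.001, -0.001]
contact_force: [0.4, 0.2, 0.6]
opening: 0.501
finger_force: 0.0
```

```bash
python3 - <<'E'
from h import *
s=r.get_state();print(s['clock'],s['tool_pos'],s['eef_rot'].round(4),s['q'].round(2))
C=cal('wrist');im=r.snapshot('wrist');u,v=proj(C,[.521,.3055,.088])[0];print(u,v)
u,v=int(u)-50,int(v)-40
cv2.imwrite('pics/w4.png',cv2.resize(im[v:v+80,u:u+100],None,fx=7,fy=7,interpolation=cv2.INTER_CUBIC));cv2.imwrite('pics/w4raw.png',im);print(u,v)
E
```

```text
18.15 [0.52295123 0.30540512 0.24815545] [-7.200e-02  9.974e-01 -7.000e-04 -6.000e-04] [-0.35  0.76 -0.45  1.67  0.42  0.81  0.72]
286.4249856096283 203.10419964932228
236 163
```

View pics/w4.png

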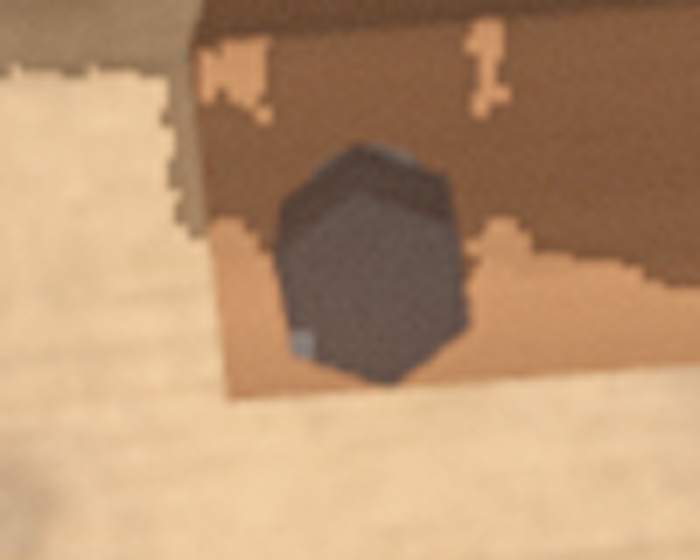

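The crop shows the hex top face with corners at crop (366,190), (282,235), (293,345), (390,385), (468,325) and (452,222). Its side faces show above it.

```bash
python3 - <<'E'
from h import *
from scipy.optimize import least_squares
C=cal('wrist');v=np.array([(366,190),(282,235),(293,345),(390,385),(468,325),(452,222)])/7+[236,163]
P=plane(C,v,.088)[:,:2]*1000
a=np.arange(6)*np.pi/3
def hexf(p): return p[:2]+p[3]*np.c_[np.cos(p[2]+a),np.sin(p[2]+a)]
an=np.arctan2(*(P-P.mean(0)).T[::-1]);P=P[np.argsort(an)];an=np.sort(an)
q=least_squares(lambda p:(hexf(p)-P).ravel(),[*P.mean(0),an[0],12.7])
print(q.x,'flat normal yaws',np.degrees(q.x[2])+30+60*np.arange(6),q.fun.round(1))
E
```

```text
[521.23480504 307.367016    -2.88767908  12.32069297] flat normal yaws [-135.45182397  -75.45182397  -15.45182397   44.54817603  104.54817603
  164.54817603] [-0.5 -0.3  1.3 -0.1 -0.4 -0.1 -0.5 -0.5 -0.2  0.1  0.3  1. ]
```

{"fn": "play_rows", "kwargs": {
  "translation": [
    [0.0016, 0.0013, 0],
    [0, 0, 0.03],
    [0, 0, 0.03],
    [0, 0, 0.03],
    [0, 0, 0.02],
    [0, 0, 0.01],
    [0, 0, 0.0052],
    [0, 0, 0],
    [0, 0, 0],
    [0, 0, 0],
    [0, 0, 0],
    [0, 0, 0],
    [0, 0, 0]
  ],
  "delta_rot": [
    [0, 0, -6.2],
    [0, 0, 0],
    [0, 0, 0],
    [0, 0, 0],
    [0, 0, 0],
    [0, 0, 0],
    [0, 0, 0],
    [0, 0, 0],
    [0, 0, 0],
    [0, 0, 0],
    [0, 0, 0],
    [0, 0, 0],
    [0, 0, 0]
  ],
  "grip": [0, 0, 0, 0, 0, 0, 0, 0, -1, -1, -1, -1, -1],
  "squeeze": 35
}}

```text
clock: 19.82
tool_pos: [0.5212, 0.3072, 0.1245]
eef_rot: [-0.126, 0.992, 0.0, 0.0]
contact_force: [-0.6, 0.6, 4.7]
opening: 0.245
finger_force: 35.0
```

{"fn": "play_rows", "kwargs": {
  "translation": [
    [0, 0, 0],
    [0, 0, -0.01],
    [0, 0, -0.03],
    [0, 0, -0.04],
    [0, 0, -0.04],
    [0, 0, 0],
    [0, 0, 0]
  ],
  "delta_rot": [
    [0, 0, 0],
    [0, 0, 0],
    [0, 0, 0],
    [0, 0, 0],
    [0, 0, 0],
    [0, 0, 0],
    [0, 0, 0]
  ],
  "grip": [-1, -1, -1, -1, -1, -1, -1]
}}

```text
clock: 20.7
tool_pos: [0.5205, 0.3065, 0.2433]
eef_rot: [-0.126, 0.992, -0.0, -0.001]
contact_force: [0.5, 0.8, -1.1]
opening: 0.242
finger_force: 35.0
```

{"fn": "play_rows", "kwargs": {
  "translation": [
    [0.0007, -0.0418, 0],
    [0.0007, -0.0418, 0],
    [0.0007, -0.0418, 0],
    [0.0007, -0.0418, 0],
    [0.0007, -0.0418, 0],
    [0.0009, -0.0415, 0],
    [0, 0, 0.03],
    [0, 0, 0.0283],
    [0, 0, 0],
    [0, 0, 0]
  ],
  "delta_rot": [
    [0, 0, 0],
    [0, 0, 0],
    [0, 0, 0],
    [0, 0, 0],
    [0, 0, 0],
    [0, 0, 0],
    [0, 0, 0],
    [0, 0, 0],
    [0, 0, 0],
    [0, 0, 0]
  ],
  "grip": [-1, -1, -1, -1, -1, -1, -1, -1, -1, -1]
}}

```text
clock: 21.95
tool_pos: [0.5793, 0.0638, 0.1857]
eef_rot: [-0.126, 0.992, 0.0, -0.0]
contact_force: [0.7, 0.5, -0.5]
opening: 0.244
finger_force: 35.0
```

```bash
python3 - <<'E'
from h import *
s=r.get_state();print(s['clock'],s['tool_pos'],s['eef_rot'].round(4),s['contact_force'].round(2))
C=cal('wrist');im=r.snapshot('wrist');t=s['tool_pos'];o=proj(C,[[*t[:2],.0685],[.579,.0628,.06]]);print(o)
b=r.snapshot('side');p=proj(cal('side'),[[*t[:2],.0685],[.579,.0628,.06]]);print(p)
u,v=o[1].astype(int)-[30,45];a=cv2.resize(im[v:v+70,u:u+60],None,fx=7,fy=7,interpolation=cv2.INTER_CUBIC);print(u,v)
u,v=p[1].astype(int)-[27,45];b=cv2.resize(b[v:v+70,u:u+54],None,fx=7,fy=7,interpolation=cv2.INTER_CUBIC);print(u,v,a.shape)
cv2.imwrite('pics/w5.png',np.hstack([a,b]))
E
```

```text
21.95 [0.57928453 0.06376762 0.18569278] [-1.262e-01  9.920e-01  2.000e-04 -3.000e-04] [ 0.74  0.5  -0.47]
[[285.34631469 225.20711928]
 [284.18333737 219.97830263]]
[[331.18811507 274.59915102]
 [330.79362881 279.25845062]]
254 174
303 234 (490, 420, 3)
```

View pics/w5.png

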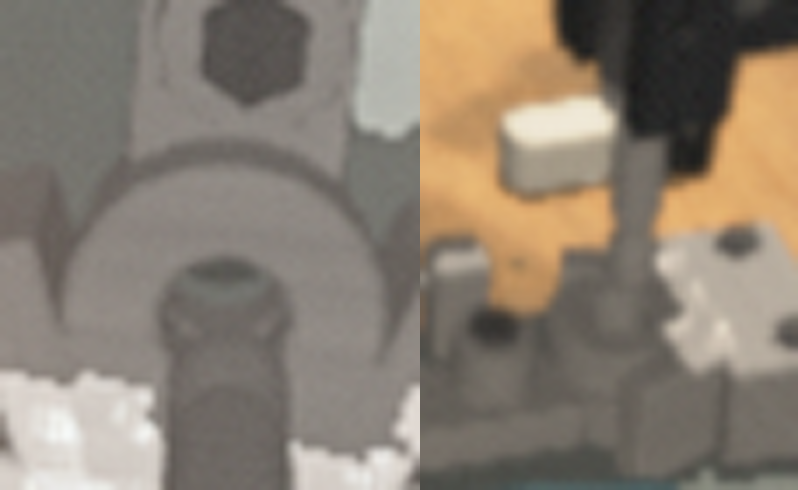

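The wrist crop shows the nose hole centred near (286,219.3) and the pin tip at column 286.6. Sideways they agree to about 0.4 mm, and fore and aft they look right to about 1 mm. Now lowering by feel.

{"fn": "play_rows", "kwargs": {
  "translation": [
    [0, 0, 0.004],
    [0, 0, 0.003],
    [0, 0, 0.001],
    [0, 0, 0.001],
    [0, 0, 0.001],
    [0, 0, 0]
  ],
  "delta_rot": [
    [0, 0, 0],
    [0, 0, 0],
    [0, 0, 0],
    [0, 0, 0],
    [0, 0, 0],
    [0, 0, 0]
  ],
  "grip": [-1, -1, -1, -1, -1, -1]
}}

```text
clock: 22.8
tool_pos: [0.5793, 0.0634, 0.1757]
eef_rot: [-0.126, 0.992, 0.0, -0.0]
contact_force: [0.4, -0.2, -1.8]
opening: 0.247
finger_force: 35.0
```

{"fn": "play_rows", "kwargs": {
  "translation": [
    [0, 0, 0.001],
    [0, 0, 0.001],
    [0, 0, 0]
  ],
  "delta_rot": [
    [0, 0, 0],
    [0, 0, 0],
    [0, 0, 0]
  ],
  "grip": [-1, -1, -1]
}}

```text
clock: 23.18
tool_pos: [0.5791, 0.0634, 0.1736]
eef_rot: [-0.126, 0.992, -0.0, -0.0]
contact_force: [-0.7, -0.0, -1.1]
opening: 0.247
finger_force: 35.0
```

{"fn": "play_rows", "kwargs": {
  "translation": [
    [0, 0, 0.001],
    [0, 0, 0.001],
    [0, 0, 0.001],
    [0, 0, 0]
  ],
  "delta_rot": [
    [0, 0, 0],
    [0, 0, 0],
    [0, 0, 0],
    [0, 0, 0]
  ],
  "grip": [-1, -1, -1, -1]
}}

```text
clock: 23.68
tool_pos: [0.5792, 0.0634, 0.1706]
eef_rot: [-0.126, 0.992, -0.0, -0.0]
contact_force: [-0.4, -0.9, -1.2]
opening: 0.243
finger_force: 35.0
```

{"fn": "play_rows", "kwargs": {
  "translation": [
    [0, 0, 0.002],
    [0, 0, 0.002],
    [0, 0, 0.001],
    [0, 0, 0]
  ],
  "delta_rot": [
    [0, 0, 0],
    [0, 0, 0],
    [0, 0, 0],
    [0, 0, 0]
  ],
  "grip": [-1, -1, -1, -1]
}}

```text
clock: 24.18
tool_pos: [0.5792, 0.0634, 0.1655]
eef_rot: [-0.126, 0.992, -0.0, -0.0]
contact_force: [-0.2, -0.2, -1.5]
opening: 0.243
finger_force: 35.0
```

Inside the nose with no side force. On to the eye.

{"fn": "play_rows", "kwargs": {
  "translation": [
    [0, 0, 0.002],
    [0, 0, 0.002],
    [0, 0, 0.001],
    [0, 0, 0]
  ],
  "delta_rot": [
    [0, 0, 0],
    [0, 0, 0],
    [0, 0, 0],
    [0, 0, 0]
  ],
  "grip": [-1, -1, -1, -1]
}}

```text
clock: 24.68
tool_pos: [0.5793, 0.0634, 0.1605]
eef_rot: [-0.126, 0.992, 0.0, -0.0]
contact_force: [-0.5, -1.0, -1.4]
opening: 0.245
finger_force: 35.0
```

{"fn": "play_rows", "kwargs": {
  "translation": [
    [0, 0, 0.001],
    [0, 0, 0.001],
    [0, 0, 0.001],
    [0, 0, 0]
  ],
  "delta_rot": [
    [0, 0, 0],
    [0, 0, 0],
    [0, 0, 0],
    [0, 0, 0]
  ],
  "grip": [-1, -1, -1, -1]
}}

```text
clock: 25.18
tool_pos: [0.5793, 0.0634, 0.1576]
eef_rot: [-0.126, 0.992, 0.0, -0.0]
contact_force: [-1.4, -1.8, -0.5]
opening: 0.247
finger_force: 35.0
```

{"fn": "play_rows", "kwargs": {
  "translation": [
    [0, 0, 0.001],
    [0, 0, 0.001],
    [0, 0, 0.001],
    [0, 0, 0]
  ],
  "delta_rot": [
    [0, 0, 0],
    [0, 0, 0],
    [0, 0, 0],
    [0, 0, 0]
  ],
  "grip": [-1, -1, -1, -1]
}}

```text
clock: 25.68
tool_pos: [0.5792, 0.0634, 0.1546]
eef_rot: [-0.126, 0.992, -0.0, -0.0]
contact_force: [-2.3, -1.0, -0.7]
opening: 0.249
finger_force: 35.0
```

{"fn": "play_rows", "kwargs": {
  "translation": [
    [0.0003, 0, 0.001],
    [0, 0, 0.001],
    [0, 0, 0.001],
    [0, 0, 0]
  ],
  "delta_rot": [
    [0, 0, 0],
    [0, 0, 0],
    [0, 0, 0],
    [0, 0, 0]
  ],
  "grip": [-1, -1, -1, -1]
}}

```text
clock: 26.18
tool_pos: [0.5791, 0.0634, 0.1516]
eef_rot: [-0.126, 0.992, 0.0, -0.0]
contact_force: [-1.0, -1.1, -1.8]
opening: 0.243
finger_force: 35.0
```

{"fn": "play_rows", "kwargs": {
  "translation": [
    [0, 0, 0.001],
    [0, 0, 0.001],
    [0, 0, 0.001],
    [0, 0, 0]
  ],
  "delta_rot": [
    [0, 0, 0],
    [0, 0, 0],
    [0, 0, 0],
    [0, 0, 0]
  ],
  "grip": [-1, -1, -1, -1]
}}

```text
clock: 26.68
tool_pos: [0.579, 0.0633, 0.1486]
eef_rot: [-0.126, 0.992, 0.0, -0.0]
contact_force: [-1.5, -0.8, -0.6]
opening: 0.248
finger_force: 35.0
```

{"fn": "play_rows", "kwargs": {
  "translation": [
    [0, 0, 0.001],
    [0, 0, 0.001],
    [0, 0, 0.001],
    [0, 0, 0]
  ],
  "delta_rot": [
    [0, 0, 0],
    [0, 0, 0],
    [0, 0, 0],
    [0, 0, 0]
  ],
  "grip": [-1, -1, -1, -1]
}}

```text
clock: 27.18
tool_pos: [0.579, 0.0634, 0.1456]
eef_rot: [-0.126, 0.992, 0.0, -0.0]
contact_force: [-1.3, -1.3, -0.9]
opening: 0.241
finger_force: 35.0
```

{"fn": "play_rows", "kwargs": {
  "translation": [
    [0, 0, 0.001],
    [0, 0, 0.001],
    [0, 0, 0],
    [0, 0, 0]
  ],
  "delta_rot": [
    [0, 0, 0],
    [0, 0, 0],
    [0, 0, 0],
    [0, 0, 0]
  ],
  "grip": [-1, -1, -1, -1]
}}

```text
clock: 27.68
tool_pos: [0.579, 0.0634, 0.1437]
eef_rot: [-0.126, 0.992, 0.0, -0.0]
contact_force: [-1.5, -0.1, 1.7]
opening: 0.246
finger_force: 35.0
```

{"fn": "play_rows", "kwargs": {
  "translation": [
    [0, 0, 0.001],
    [0, 0, 0.001],
    [0, 0, 0]
  ],
  "delta_rot": [
    [0, 0, 0],
    [0, 0, 0],
    [0, 0, 0]
  ],
  "grip": [-1, -1, -1]
}}

```text
clock: 28.05
tool_pos: [0.5791, 0.0636, 0.142]
eef_rot: [-0.126, 0.992, 0.0, 0.0]
contact_force: [-3.1, -0.4, 5.5]
opening: 0.246
finger_force: 35.0
```

{"fn": "play_rows", "kwargs": {
  "translation": [
    [0, 0, 0.001],
    [0, 0, 0.001],
    [0, 0, 0]
  ],
  "delta_rot": [
    [0, 0, 0],
    [0, 0, 0],
    [0, 0, 0]
  ],
  "grip": [-1, -1, -1]
}}

```text
clock: 28.42
tool_pos: [0.5789, 0.0636, 0.1398]
eef_rot: [-0.126, 0.992, 0.0, -0.0]
contact_force: [-2.7, -0.0, 3.4]
opening: 0.241
finger_force: 35.0
```

The ball is being pushed back at about 5 N, as expected. Pressing on gently.

{"fn": "play_rows", "kwargs": {
  "translation": [
    [0, 0, 0.001],
    [0, 0, 0.001],
    [0, 0, 0.001],
    [0, 0, 0]
  ],
  "delta_rot": [
    [0, 0, 0],
    [0, 0, 0],
    [0, 0, 0],
    [0, 0, 0]
  ],
  "grip": [-1, -1, -1, -1]
}}

```text
clock: 28.92
tool_pos: [0.5788, 0.0636, 0.1367]
eef_rot: [-0.126, 0.992, 0.0, -0.0]
contact_force: [-3.4, -0.4, 3.8]
opening: 0.246
finger_force: 35.0
```

{"fn": "play_rows", "kwargs": {
  "translation": [
    [0, 0, 0.001],
    [0, 0, 0.001],
    [0, 0, 0.001],
    [0, 0, 0]
  ],
  "delta_rot": [
    [0, 0, 0],
    [0, 0, 0],
    [0, 0, 0],
    [0, 0, 0]
  ],
  "grip": [-1, -1, -1, -1]
}}

```text
clock: 29.42
tool_pos: [0.5789, 0.0636, 0.1336]
eef_rot: [-0.126, 0.992, 0.0, -0.0]
contact_force: [-3.7, -0.2, 3.0]
opening: 0.24
finger_force: 35.0
```

{"fn": "play_rows", "kwargs": {
  "translation": [
    [0, 0, 0.001],
    [0, 0, 0.001],
    [0, 0, 0]
  ],
  "delta_rot": [
    [0, 0, 0],
    [0, 0, 0],
    [0, 0, 0]
  ],
  "grip": [-1, -1, -1]
}}

```text
clock: 29.8
tool_pos: [0.5789, 0.0635, 0.1313]
eef_rot: [-0.126, 0.992, 0.0, -0.0]
contact_force: [-3.7, -0.3, -0.1]
opening: 0.245
finger_force: 35.0
```

{"fn": "play_rows", "kwargs": {
  "translation": [
    [0.0005, 0, 0.001],
    [0, 0, 0.001],
    [0, 0, 0]
  ],
  "delta_rot": [
    [0, 0, 0],
    [0, 0, 0],
    [0, 0, 0]
  ],
  "grip": [-1, -1, -1]
}}

```text
clock: 30.18
tool_pos: [0.5788, 0.0633, 0.1296]
eef_rot: [-0.126, 0.992, 0.0, 0.0]
contact_force: [-2.4, 0.1, -0.9]
opening: 0.247
finger_force: 35.0
```

{"fn": "play_rows", "kwargs": {
  "translation": [
    [0, 0, 0.001],
    [0, 0, 0]
  ],
  "delta_rot": [
    [0, 0, 0],
    [0, 0, 0]
  ],
  "grip": [-1, -1]
}}

```text
clock: 30.42
tool_pos: [0.5787, 0.0633, 0.1287]
eef_rot: [-0.126, 0.992, 0.0, 0.0]
contact_force: [-2.1, -0.0, 1.1]
opening: 0.245
finger_force: 35.0
```

{"fn": "play_rows", "kwargs": {
  "translation": [
    [0, 0, 0.001],
    [0, 0, 0.0005],
    [0, 0, 0]
  ],
  "delta_rot": [
    [0, 0, 0],
    [0, 0, 0],
    [0, 0, 0]
  ],
  "grip": [-1, -1, -1]
}}

```text
clock: 30.8
tool_pos: [0.5787, 0.0633, 0.1284]
eef_rot: [-0.126, 0.992, -0.0, 0.001]
contact_force: [-4.7, -0.8, 11.6]
opening: 0.246
finger_force: 35.0
```

Collar is seated at the expected height, with a firm 11 N stop. Relieving the press and letting go.

{"fn": "play_rows", "kwargs": {
  "translation": [
    [0, 0, -0.001],
    [0, 0, -0.0005],
    [0, 0, 0],
    [0, 0, 0],
    [0, 0, 0],
    [0, 0, 0],
    [0, 0, 0],
    [0, 0, -0.01],
    [0, 0, -0.03],
    [0, 0, -0.04],
    [0.03, 0, -0.03],
    [0.05, 0, 0],
    [0.05, 0, 0],
    [0, 0, 0],
    [0, 0, 0]
  ],
  "delta_rot": [
    [0, 0, 0],
    [0, 0, 0],
    [0, 0, 0],
    [0, 0, 0],
    [0, 0, 0],
    [0, 0, 0],
    [0, 0, 0],
    [0, 0, 0],
    [0, 0, 0],
    [0, 0, 0],
    [0, 0, 0],
    [0, 0, 0],
    [0, 0, 0],
    [0, 0, 0],
    [0, 0, 0]
  ],
  "grip": [-1, -1, -0.3, -0.1, 0, 0, 0, 0, 0, 0, 0, 0, 0, 0, 0]
}}

```text
clock: 32.67
tool_pos: [0.4539, 0.0311, 0.2394]
eef_rot: [-0.126, 0.992, 0.0, 0.001]
contact_force: [1.1, -0.3, 0.2]
opening: 0.499
finger_force: 0.0
```

```bash
python3 - <<'E'
from h import *
s=r.get_state();print(s['clock'],s['tool_pos'],s['contact_force'].round(2))
a=r.snapshot('top');b=r.snapshot('side')
print(proj(cal('side'),[[.579,.063,.06],[.579,.063,.092]]))
a=a[140:260,320:440];b=b[220:340,270:390]
cv2.imwrite('pics/c6.png',cv2.resize(np.hstack([a,b]),None,fx=3.3,fy=3.3,interpolation=cv2.INTER_CUBIC))
E
```

```text
32.675 [0.45387199 0.03113502 0.23942799] [ 1.12 -0.25  0.16]
[[330.76998714 279.1816561 ]
 [332.04381495 262.8190326 ]]
```

View pics/c6.png

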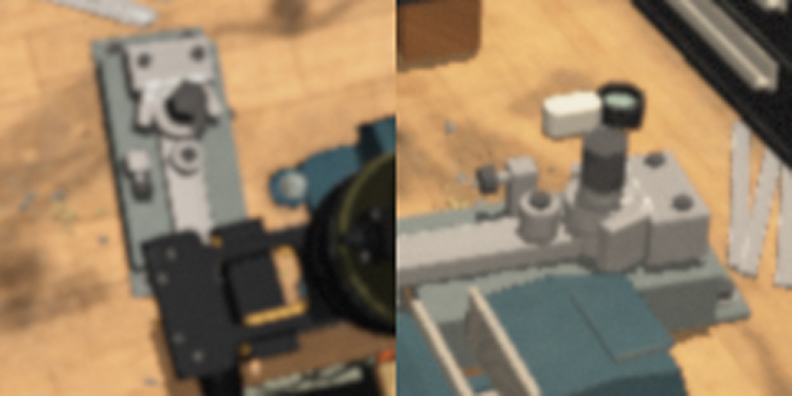

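The pin stands upright in the nose, its head top at about (333,261.5) in the side picture against (332,262.8) expected for home. The arm lies flat and the gripper is clear.

```bash
python3 -c "
from plant import r
print(r.finish_job())"
```

```text
the job is handed in; nothing more can be done
None
```

The bender is back together and the job is handed in: the arm's eye is home in the slot, and the pivot pin is through all three holes, past the catch, with its collar on the nose; the hand-in call returned no verdict.

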